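# Bolt down the gas syringe and draw its plunger to 50 mL

## Robot

A 6-joint arm with a two-finger parallel gripper is mounted at the origin on the work surface. World frame = base frame: x ahead of the robot, y to its left, z up, the work surface at z = 0. Lengths are in m, angles in rad, forces in N, time in s.
With the tool pointing down it reaches from about 0.25 to 0.725 m from the base axis. Payload 4 kg.
Tool frame: the origin (TCP) lies at the very end of the fingers, on their centre line; the grasp point (between the pads) lies 19 mm behind it; y points along the fingers, z is the direction in which the jaws open and shut, and the axes are right-handed (so a half turn about y gives the same grasp; the last joint's range is limited). The gripper opens to 85 mm and grips with 20 to 120 N. Pads are 22 mm wide; open, the fingers measure 114 mm over their backs; the gripper's body (76 mm by 85 mm) begins 54 mm behind the grasp point. The pads swing forward as they close: fully open they stand 13 mm farther back than shut.
Start: joints at [1.206, 0.241, 0.005, 1.335, 0, 1.571], TCP at [0.178, 0.467, 0.231] pointing down, gripper open.
Joint ranges: [-2.72, 2.72], [-1.05, 1.87], [-1.09, 1.28], [-1.99, 2.15], [-1.42, 1.44], [-3.14, 3.14]. Speed limits (rad/s): [2.79, 2.79, 3.14, 3.14, 3.14, 3.14].

## Interface

Orientations are given as a unit quaternion [w, x, y, z].
In Python, from bench import ctrl gives the robot as it stands. The module is installed in compiled form; this text tells all that it offers.
- The arm moves only by the tool carry_out, never from a script. Its argument "moves" is a list of rows, each a list of 4 numbers: the shift along the world's x, y, z in m, then the turn about the world's z in rad. In form: [[x, y, z, yaw], ...]. A call has exactly 5 rows; each row shifts and turns the commanded pose from where the row before left it; what a row does not reach is not made up. A row lasts 1/10 s, in which the tool goes at most 50 mm and 8.59 degrees, less where a joint would pass 70% of its speed; a pose out of reach is approached as far as the arm can. A call is refused whole if a number of a shift passes 0.05 or a number of a turn 0.15, either way. A call with a gripper value outside its range is refused whole. "grip" is the closure, from -1 (fully open) to 1 (shut), set as the call begins (left out, the last holds). The fingers move at their own pace and stop on an object; "squeeze" is the grip in N (left out, the last holds). Time passes only in rows, so rows that do not move let the fingers close, or fill a call up. It gives the time, the measured TCP pose, the force and the opening at its end, in the units of the state.
- ctrl.read_state(): the state, without advancing time (a new reading comes with each control period).
- ctrl.get_image(name): name is "side" or "top"; returns the picture (400x640x3 uint8, red, green, blue); there is no depth.
- ctrl.camera_params(name): a dict with "mtx" (3x3 intrinsics, pixels), "k1" (the pictures are not rectified: a ray, as slopes to the right and down, at radius r is drawn at 1 + k1 r^2 times it, then the intrinsics apply), "R" (3x3) and "t" (3): a world point X has camera coordinates R X + t. Camera axes: x right, y down, z forward; pixel columns grow to the right and rows downward; lengths in m; the calibration is good to about 2 mm. A picture is of the moment at which its call begins. camera_params takes no time and is no camera call.
- ctrl.hand_in(): hands the job in, once; it reports no verdict.
The state is a dict: "time": time; "q": joint angles; "dq": joint speeds; "tau": joint torques, N m; "tcp_pos": TCP position; "ee_rot": TCP orientation; "force": force on the tool from outside, world axes, zero at the start; "torque": the same for the moment, N m; "opening": opening from 0.0 (shut) to 1.0 (fully open).
Only numpy, scipy, OpenCV 4.12 (cv2) and the standard library are available. Lean on these libraries where they do the work, as an engineer would, in place of code of your own. Each camera call takes 0.05 s, during which the arm holds its last target.

## Task

Get the gas syringe in its bench holder ready to be connected: first slide the holder's bolt fully home, over the syringe's flange and into the keeper, then take hold of the plunger and draw it straight out to the 50 mL line, gently, so that the glass does not bind. The plunger slides freely and would not stay put, so finish while still gripping it at that line, and hold it there. Leave the bolt home, the barrel in its place and the glassware round about undisturbed.

Things in the scene. Friction and masses are not known exactly. Their poses are not given: they have to be found in the camera images.
- bolt (a joint): Slide of the holder's steel bolt: a level bar 9 mm thick, 110 mm long, in two staples, square to the syringe. Metres: 0 drawn back, 0.056 fully home, its tip 9 mm deep in the keeper staple. It grows as the knob moves along barrel's +x. Stiff (about 2 N plus 6 N per m/s); stays where left. Starts at 0 to 0.014.
- bolt_knob (a point): Middle of the upright knob near the bolt's tail: a steel post 12 mm in diameter standing 13 mm clear of the bar. Its top is 7 mm above this point, the bar's upper side 6.5 mm below it; about 121 mm above the bench. Free air beside and above it. With the bolt home the knob's axis is 19 mm short of the nearest staple, whose top is 1 mm lower than this point.
- holder: Aluminium holder fixed to the bench, 110 x 230 mm base, 12 mm thick. Origin: on the bench straight below the barrel's mouth; axes as barrel's. Its flange block (94 mm across, to 24 mm above the bore's axis, 10 mm beyond the mouth) carries the bolt's staples (to 40 mm above the axis) and the keeper, at x = 27 to 41 mm.
- barrel: Clear glass barrel of a 100 mL gas syringe lying level in the holder, loose with about 1 mm of play. Origin: on the bore's axis at its open mouth (outer face of the 48 mm wide flange), 80 mm above the bench. +y: level along the bore, out of the mouth, the way the plunger is drawn; +x: level, the way the bolt goes home; z up. Bore 35.2 mm wide, 150 mm deep; outside 41 mm.
- line_50 (a point): Centre of the 50 mL graduation of the barrel, on the bore's axis, 100 mm inside the mouth. Dark lines cross the upper side of the glass every 5 mL, longer ones every 10, the longest and broadest at 0, 50 and 100; 1 mm to the mL, 0 at the closed end 150 mm inside the mouth. Readings are taken at the plunger's inner end face.
- plunger_end (a point): Centre of the plunger's flat inner end face, 190 mm along -y from plunger's origin. It stands level with line_50 when 50 mL are drawn.
- plunger: Frosted glass plunger, about 130 g, loose in the bore, lying on its floor (axis 0.6 mm below the bore's, 1.2 mm of play across). Origin: middle of its neck, the place to grip: 14 mm thick, 40 mm long, free all round down to 12 mm above the bench. +y outward: 10 mm end disc, 36 mm wide. -y: 170 mm long body, 34 mm wide. Origin lies 40 mm + 1 mm per mL beyond the mouth; starts at 8 to 25 mL.
- bottle_mid (a point): Centre of an amber reagent bottle with black cap, 72 mm in diameter, 150 mm tall. Standing by, to be left alone.
- beaker_mid (a point): Centre of an empty glass beaker, 68 mm wide, 90 mm tall. Standing by, to be left alone.
- flask_mid (a point): Centre of an empty conical glass flask, 80 mm wide at the foot, 112 mm tall, near the syringe's nozzle. Standing by, to be left alone.

How it is judged:
On the way, in this order (a step that is already met when the one before it is completed fails the run):
1. the bolt is home in its keeper, before the plunger is drawn (value of joint bolt above 0.052 m and y of plunger in the frame of barrel below 0.072 m), for 0.2 s.
2. the plunger is drawn to the 50 mL line (value of joint bolt above 0.052 m and y of plunger in the frame of barrel above 0.086 m and contact force between the fingers and plunger above 1.5 N), for 0.2 s.
At the end, for the whole second after the job is handed in: The bolt is home (within 4 mm of its stop), the plunger reads 50 mL within 4 mL, in line with the bore, at rest and gripped by the fingers (more than 1.5 N), and the barrel is within 6 mm of where it lay (all of step 2 and y of plunger in the frame of barrel below 0.094 m and angle between the y axis of plunger and the y axis of barrel, either way round below 0.05 rad and linear speed of plunger below 0.01 m/s and distance of barrel from where it was at the start of the episode below 0.006 m); the arm keeps its last pose, push and grip.
It fails at once if the plunger bound in the barrel (more than 22 N between the two) (contact force between plunger and barrel above 22 N).
It fails at once if the barrel was dragged or lifted out of its place (distance of barrel from where it was at the start of the episode above 0.01 m).
It fails at once if the plunger was drawn far past the line (y of plunger in the frame of barrel above 0.11 m).
It fails at once if the glassware standing by was disturbed (distance of any of bottle_mid, beaker_mid, flask_mid from where it was at the start of the episode above 0.02 m).
It also fails if it takes over 48 s, if anything falls off the work surface, if the arm or the gripper's body presses on something with over 40 N, if the wrist force passes 120 N, or if a joint passes its speed limit or range.

## Working session

There is one attempt and no reset: what is moved stays moved. The work goes in short steps, Python scripts to look and compute and a tool call to move; the robot and the scene stay as the last step left them, time stands still between calls to the robot, and variables do not carry over. Pictures are saved under pics/ and viewed, and the job is handed in when it is done.

Besides the shell and the picture viewer there is one more tool, called by a JSON object that holds its "method" and its "body". carry_out: Moves the arm, as the interface text tells. Its arguments: {"type":"object","properties":{"moves":{"type":"array","items":{"type":"array","items":{"type":"number"}}},"grip":{"type":"number"},"squeeze":{"type":"number"}},"required":["moves"]}

```bash
mkdir -p pics; python3 - <<'E'
from bench import ctrl
import cv2, json
for n in ("side","top"):
    im=ctrl.get_image(n); cv2.imwrite(f"pics/{n}0.png",im[:,:,::-1])
    p=ctrl.camera_params(n); print(n,p)
print(ctrl.read_state())
E
```

```text
side {'mtx': array([[407.60057922,   0.        , 321.33445918],
       [  0.        , 407.60057922, 199.46296458],
       [  0.        ,   0.        ,   1.        ]]), 'k1': -0.07133887733667828, 'R': array([[ 0.97275566, -0.23181871,  0.00255264],
       [-0.13671756, -0.58251578, -0.80123884],
       [ 0.1872291 ,  0.77906062, -0.59833921]]), 't': array([-0.64943065,  0.12654213,  0.81579531])}
top {'mtx': array([[499.32717427,   0.        , 323.11956345],
       [  0.        , 499.32717427, 194.89151502],
       [  0.        ,   0.        ,   1.        ]]), 'k1': -0.14264235897502273, 'R': array([[-2.15415987e-02, -9.99765758e-01, -2.09500963e-03],
       [-9.95809538e-01,  2.16425482e-02, -8.88536066e-02],
       [ 8.88781347e-02,  1.72181830e-04, -9.96042493e-01]]), 't': array([-0.06566855,  0.64023088,  1.06976895])}
{'time': 0.1, 'q': array([ 1.20600247e+00,  2.41352622e-01,  3.87151405e-03,  1.33517898e+00,
       -1.47464078e-05,  1.57080307e+00]), 'dq': array([ 0.00028783, -0.00184323,  0.00159894,  0.00126979,  0.00141238,
        0.00090912]), 'tau': array([-5.89590873e-04, -3.73138797e+01,  2.53010362e+01,  1.08473108e-02,
       -6.44305464e-05,  1.45624057e-06]), 'tcp_pos': array([0.17818589, 0.46658211, 0.23049927]), 'ee_rot': array([-0.69472743,  0.69602533, -0.12837684,  0.12814805]), 'force': array([-0.06309237,  0.31323442,  0.09267005]), 'torque': array([ 0.02448209, -0.01198621,  0.04131276]), 'opening': 0.9988815808155427}
```

View pics/side0.png

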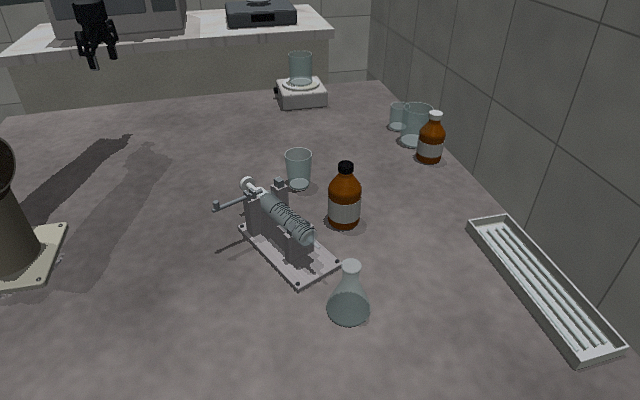

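View pics/top0.png

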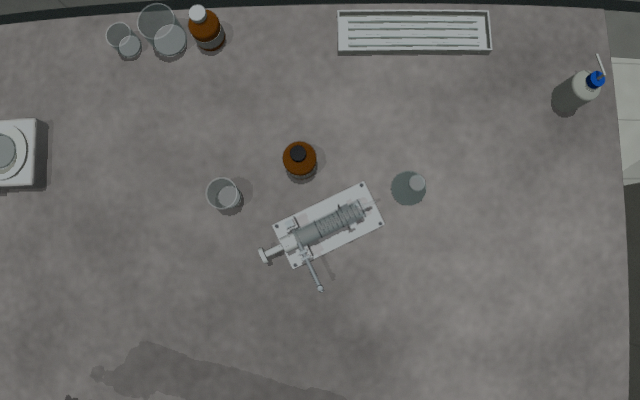

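The top view shows the holder with its base at about px (273–383, 183–268). The plunger disc is at about (264,256), and the bolt knob is on the robot side at about (320,289). The beaker is at (224,194), the bottle at (300,160) and the flask at (408,188). I'll zoom in next.

```bash
python3 - <<'E'
import cv2
t=cv2.imread("pics/top0.png"); s=cv2.imread("pics/side0.png")
cv2.imwrite("pics/topz.png",cv2.resize(t[170:300,245:395],None,fx=5.2,fy=4.6,interpolation=cv2.INTER_CUBIC) if 0 else cv2.resize(t[175:295,240:400],None,fx=5,fy=5,interpolation=cv2.INTER_CUBIC))
cv2.imwrite("pics/sidez.png",cv2.resize(s[170:290,200:360],None,fx=5,fy=5,interpolation=cv2.INTER_CUBIC))
E
```

```text
(no output)
```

View pics/topz.png

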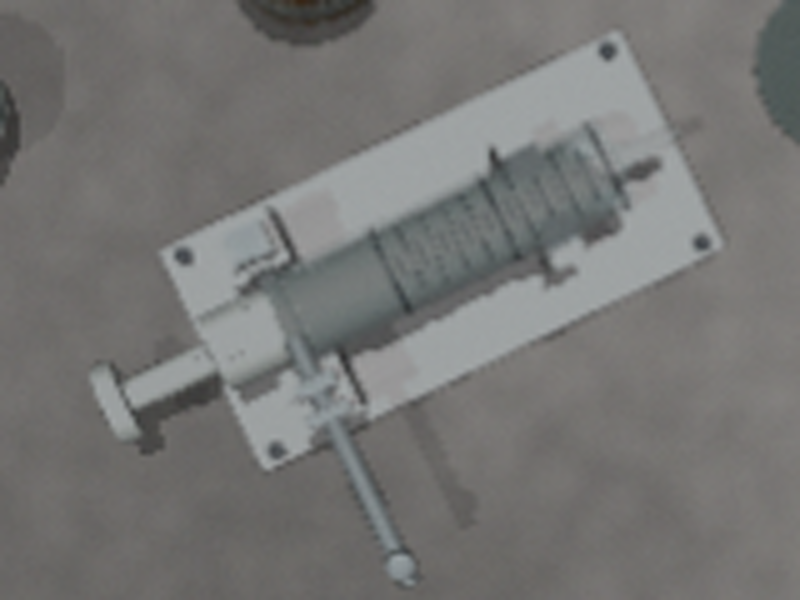

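View pics/sidez.png

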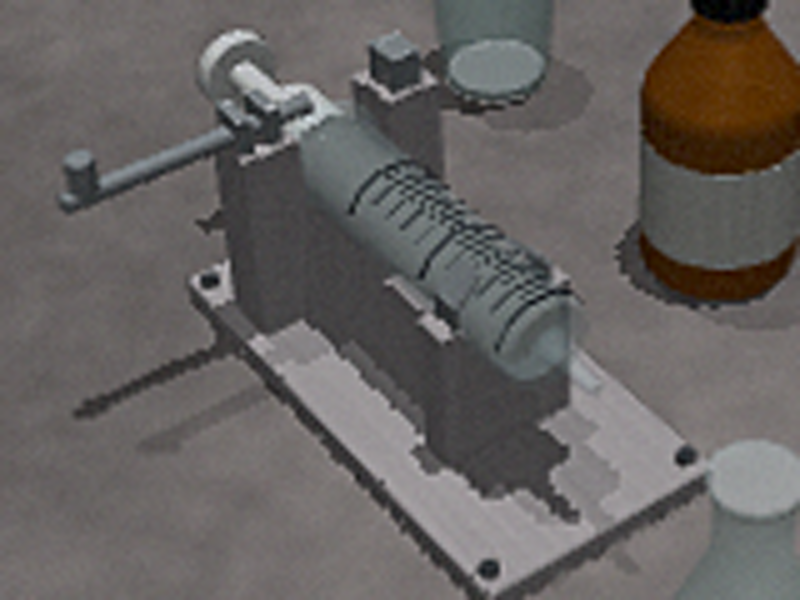

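```bash
cat > h.py <<'E'
import numpy as np, cv2
from bench import ctrl
P={n:ctrl.camera_params(n) for n in("side","top")}
def proj(n,X):
    p=P[n];c=np.atleast_2d(X)@p["R"].T+p["t"];s=c[:,:2]/c[:,2:]
    s=s*(1+p["k1"]*(s**2).sum(1,keepdims=True))
    return s@p["mtx"][:2,:2].T+p["mtx"][:2,2]
def unproj(n,uv,z):
    p=P[n];m=p["mtx"];d=(np.array(uv,float)-m[:2,2])/m[0,0];s=d.copy()
    for _ in range(20): s=d/(1+p["k1"]*(s@s))
    r=p["R"].T@np.r_[s,1];C=-p["R"].T@p["t"];return C+r*(z-C[2])/r[2]
def zt(u,v,o=(240,175)): return ((u+.5)/5-.5+o[0],(v+.5)/5-.5+o[1])
def zs(u,v): return zt(u,v,(200,170))
E
cat > fit.py <<'E'
from h import *
from scipy.optimize import least_squares
# local (barrel x,y, z world)
obs=[]
def A(n,uv,f): obs.append((n,uv,f))
# params: X,Y,a, y0(base front edge y), bolt knob x, knob y, plunger origin y
T="top";S="side"
for uv,sx,e in [((165,250),1,0),((620,32),1,1),((720,243),-1,1),((268,470),-1,0)]:
    A(T,zt(*uv),lambda p,sx=sx,e=e:(sx*.055,p[3]-.23*e,.012))
for uv,sx,e in [((190,285),-1,0),((478,592),-1,1),((712,472),1,1)]:
    A(S,zs(*uv),lambda p,sx=sx,e=e:(sx*.055,p[3]-.23*e,.012))
A(T,zt(400,564),lambda p:(p[4],p[5],.128))
A(S,zs(78,156),lambda p:(p[4],p[5],.128))
for uv,y in [((391,271),-.05),((502,218),-.1),((605,165),-.15)]:
    A(T,zt(*uv),lambda p,y=y:(0,y,.096))
# disc outer face centre/ inner rim
A(T,zt(109,404),lambda p:(0,p[6]+.030,.0794))
A(S,zs(232,66),lambda p:(0,p[6]+.025,.0794))
def W(p,l):
    c,s=np.cos(p[2]),np.sin(p[2]);return np.array([p[0]+c*l[0]-s*l[1],p[1]+s*l[0]+c*l[1],l[2]])
def res(p): return np.concatenate([proj(n,W(p,f(p)))[0]-uv for n,uv,f in obs])
r=least_squares(res,[.45,.06,.45,.02,-.1,.0,.06],loss="soft_l1")
print(np.round(r.x,4));print(np.round(res(r.x).reshape(-1,2),1).tolist())
E
python3 - <<'E'
from fit import *
p=r.x
np.save("p.npy",p)
for nm,l in [("mouth",(0,0,.08)),("knob",(p[4],p[5],.121)),("neck",(0,p[6],.0794))]: print(nm,W(p,l).round(4))
print("a deg",np.degrees(p[2]))
for nm,uv,z in [("beaker",(224,190),.0),("bottle",(298,153),.15),("flask",(417,183),.112)]: print(nm,unproj("top",uv,z).round(3))
E
```

```text
[ 0.5424 -0.0213  0.4235  0.04   -0.1079 -0.003   0.0514]
[[-1.5, 0.1], [0.5, -0.6], [2.0, 1.6], [-1.1, 1.0], [-0.4, -1.5], [2.0, 1.5], [1.1, -0.8], [-0.1, 0.6], [0.6, 0.2], [-0.1, 0.0], [-0.4, 0.2], [0.9, 0.3], [-0.5, 0.7], [1.7, 0.8]]
mouth [ 0.5424 -0.0213  0.08  ]
knob [ 0.4452 -0.0683  0.121 ]
neck [0.5213 0.0256 0.0794]
a deg 24.266770414766984
beaker [0.657 0.145 0.   ]
bottle [ 0.712 -0.032  0.15 ]
flask [ 0.651 -0.272  0.112]
```

```bash
cat > ov.py <<'E'
from fit import *
def overlay(n,im,p,f,o,size=(160,120),k=5):
    z=cv2.resize(im[o[1]:o[1]+size[1],o[0]:o[0]+size[0]],None,fx=k,fy=k,interpolation=cv2.INTER_CUBIC)
    def px(l): return tuple(int(round(v)) for v in (proj(n,W(p,l))[0]+.5-np.array(o))*k-.5)
    def poly(ls,c,cl=True): cv2.polylines(z,[np.array([px(l) for l in ls])],cl,c,1)
    y0=p[3]
    poly([(.055,y0,.012),(-.055,y0,.012),(-.055,y0-.23,.012),(.055,y0-.23,.012)],(0,0,255))
    th=np.linspace(-1.2,1.2,15)
    for y in(0,-.05,-.1,-.15): poly([(.0205*np.sin(t),y,.08+.0205*np.cos(t)) for t in th],(0,255,0),False)
    th=np.linspace(0,6.28,30)
    for zz in(.128,.1145): poly([(p[4]+.006*np.cos(t),p[5]+.006*np.sin(t),zz) for t in th],(255,0,255))
    for y in(.02,.03): poly([(.018*np.cos(t),p[6]+y,.0794+.018*np.sin(t)) for t in th],(255,255,0))
    poly([(0,p[6]-.02,.0864),(0,p[6]+.02,.0864)],(255,255,0))
    poly([(p[4]-.008,p[5],.1145),(p[4]+.102,p[5],.1145)],(255,0,0))
    cv2.imwrite(f,z)
E
python3 - <<'E'
from ov import *
p=np.load("p.npy")
overlay("top",cv2.imread("pics/top0.png"),p,"pics/ovt.png",(240,175))
overlay("side",cv2.imread("pics/side0.png"),p,"pics/ovs.png",(200,170))
E
```

```text
[ 0.5424 -0.0213  0.4235  0.04   -0.1079 -0.003   0.0514]
[[-1.5, 0.1], [0.5, -0.6], [2.0, 1.6], [-1.1, 1.0], [-0.4, -1.5], [2.0, 1.5], [1.1, -0.8], [-0.1, 0.6], [0.6, 0.2], [-0.1, 0.0], [-0.4, 0.2], [0.9, 0.3], [-0.5, 0.7], [1.7, 0.8]]
```

View pics/ovt.png

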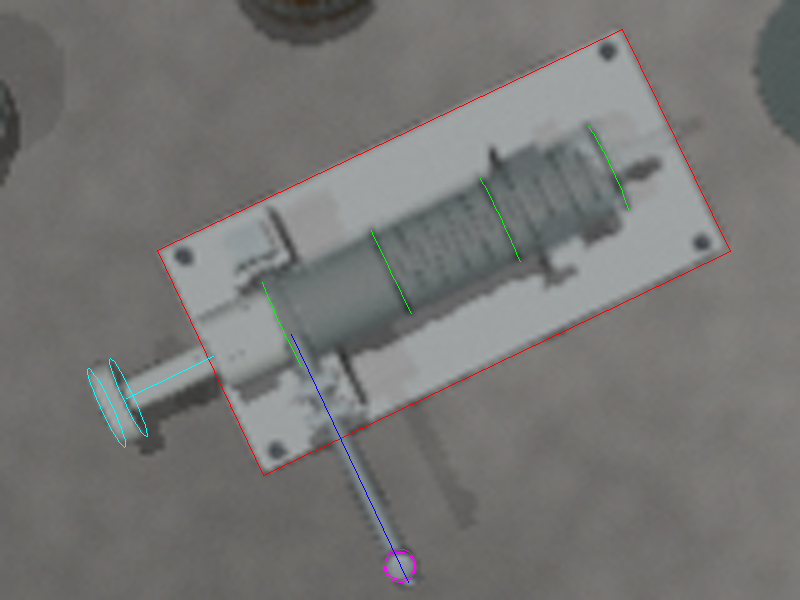

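View pics/ovs.png

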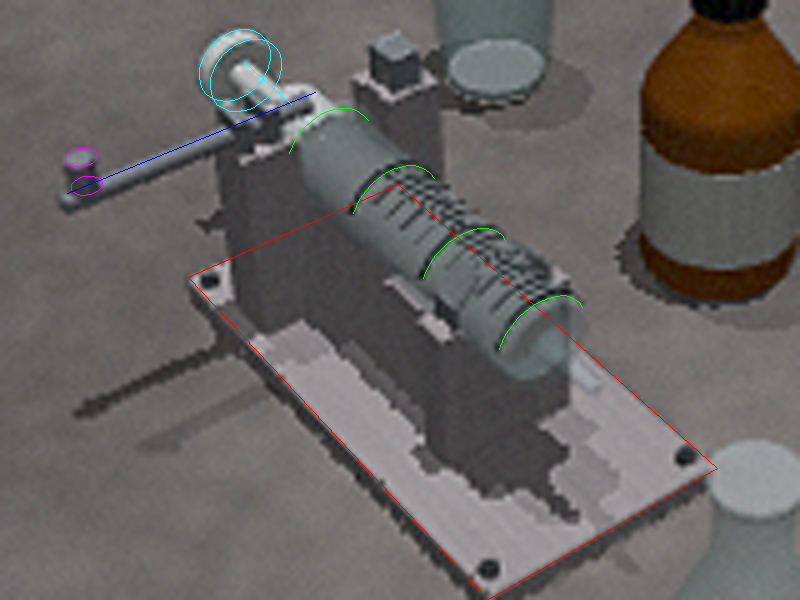

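```bash
cat > st.py <<'E'
from h import *
from scipy.spatial.transform import Rotation as Ro
def st():
    s=ctrl.read_state();q=s["ee_rot"];M=Ro.from_quat([q[1],q[2],q[3],q[0]]).as_matrix()
    z=M[:,2];p=np.load("p.npy")
    t=s["tcp_pos"];c,sn=np.cos(p[2]),np.sin(p[2]);d=t[:2]-p[:2]
    print("t",round(s["time"],2),"tcp",t.round(4),"jaw yaw deg",np.degrees(np.arctan2(z[1],z[0])).round(2),"tooly",M[:,1].round(3),"q6",s["q"][5].round(3))
    print("local x,y",np.round([c*d[0]+sn*d[1],-sn*d[0]+c*d[1]],4),"force loc",np.round([c*s["force"][0]+sn*s["force"][1],-sn*s["force"][0]+c*s["force"][1],s["force"][2]],2),"tq",s["torque"].round(2),"open",round(s["opening"],3))
    return s,M
E
python3 -c "
from st import *
st()"
```

```text
t 0.1 tcp [0.1782 0.4666 0.2305] jaw yaw deg 69.1 tooly [-0.001 -0.002 -1.   ] q6 1.571
local x,y [-0.1315  0.5944] force loc [0.07 0.31 0.09] tq [ 0.02 -0.01  0.04] open 0.999
```

{"method": "carry_out", "body": {"moves": [[0.018, -0.036, 0, 0], [0.018, -0.036, 0, 0], [0.018, -0.036, 0, 0], [0.018, -0.036, 0, 0], [0.018, -0.036, 0, 0]], "grip": -0.3}}

```text
time: 0.6
tcp_pos: [0.2685, 0.2855, 0.2309]
ee_rot: [-0.695, 0.696, -0.128, 0.128]
force: [0.5, -0.1, 0.5]
opening: 0.647
```

```bash
python3 -c "
from st import *
s,_=st();print(s['q'])"
```

```text
t 0.6 tcp [0.2685 0.2855 0.2309] jaw yaw deg 69.13 tooly [-0.    -0.001 -1.   ] q6 1.18
local x,y [-0.1236  0.3922] force loc [ 0.4  -0.34  0.46] tq [ 0.03 -0.06  0.01] open 0.647
[ 8.16054631e-01  2.66746514e-02 -2.46740360e-01  1.29803975e+00
 -1.74975056e-04  1.18022510e+00]
```

{"method": "carry_out", "body": {"moves": [[0.0175, -0.035, 0, 0.079], [0.0175, -0.035, 0, 0.079], [0.0175, -0.035, 0, 0.079], [0.0175, -0.035, 0, 0.079], [0.0175, -0.035, 0, 0.079]]}}

```text
time: 1.1
tcp_pos: [0.356, 0.1105, 0.2311]
ee_rot: [0.707, -0.707, -0.012, 0.012]
force: [0.5, 0.2, 0.8]
opening: 0.651
```

{"method": "carry_out", "body": {"moves": [[0.0175, -0.035, -0.01, 0.079], [0.0175, -0.035, -0.01, 0.079], [0.0175, -0.035, -0.01, 0.079], [0.0175, -0.035, -0.01, 0.079], [0.0175, -0.035, -0.01, 0.079]]}}

```text
time: 1.6
tcp_pos: [0.4435, -0.0645, 0.1806]
ee_rot: [0.691, -0.691, -0.15, 0.15]
force: [0.6, 0.2, 0.4]
opening: 0.649
```

```bash
python3 -c "
from st import *
s,_=st();p=np.load('p.npy');print(p[4:6])"
```

```text
t 1.6 tcp [ 0.4435 -0.0645  0.1806] jaw yaw deg 114.53 tooly [-0.  0. -1.] q6 -0.573
local x,y [-0.1079  0.0012] force loc [ 0.66 -0.04  0.45] tq [ 0.03 -0.02 -0.01] open 0.649
[-0.1078998  -0.00297547]
```

{"method": "carry_out", "body": {"moves": [[0.0017, -0.0038, -0.013, -0.004], [0, 0, -0.013, 0], [0, 0, -0.013, 0], [0, 0, -0.012, 0], [0, 0, -0.012, 0]], "grip": 0.3}}

```text
time: 2.1
tcp_pos: [0.4446, -0.0668, 0.1173]
ee_rot: [0.692, -0.691, -0.147, 0.148]
force: [-1.1, 0.1, -0.2]
opening: 0.349
```

```bash
python3 - <<'E'
from st import *
for n,o in(("top",(240,175)),("side",(170,150))):
    im=ctrl.get_image(n)[:,:,::-1]; cv2.imwrite(f"pics/{n}1.png",cv2.resize(im[o[1]:o[1]+120,o[0]:o[0]+160],None,fx=5,fy=5,interpolation=cv2.INTER_CUBIC))
st()
E
```

```text
t 2.2 tcp [ 0.4433 -0.0665  0.1165] jaw yaw deg 114.12 tooly [-0.004  0.001 -1.   ] q6 -0.57
local x,y [-0.1089 -0.0005] force loc [-0.26 -0.24 -0.53] tq [ 0.01 -0.04 -0.04] open 0.352
```

View pics/side1.png

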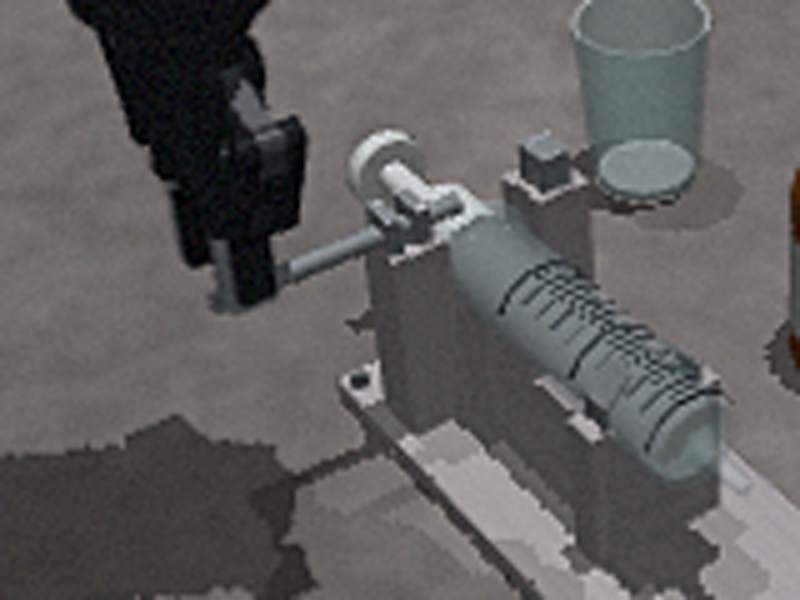

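View pics/top1.png

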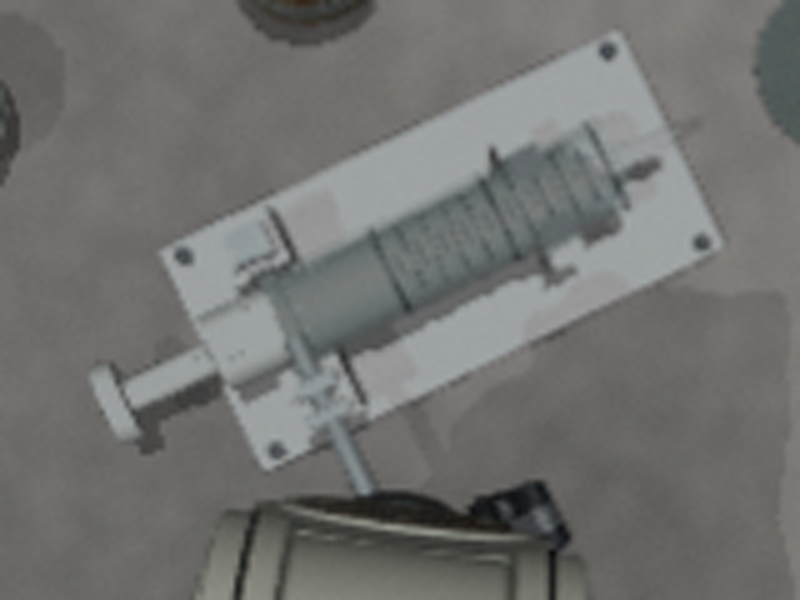

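{"method": "carry_out", "body": {"moves": [[0.002, -0.002, 0.0005, 0], [0, 0, 0, 0], [0, 0, 0, 0], [0, 0, 0, 0], [0, 0, 0, 0]], "grip": 1, "squeeze": 25}}

```text
time: 2.7
tcp_pos: [0.4463, -0.0672, 0.1189]
ee_rot: [0.693, -0.69, -0.148, 0.148]
force: [-1.3, 4.6, -0.9]
opening: 0.118
```

```bash
python3 -c "
from st import *
st()"
```

```text
t 2.7 tcp [ 0.4463 -0.0672  0.1189] jaw yaw deg 114.19 tooly [-0.001  0.004 -1.   ] q6 -0.574
local x,y [-0.1064 -0.0024] force loc [ 0.71  4.7  -0.95] tq [1.04 0.4  0.01] open 0.118
```

{"method": "carry_out", "body": {"moves": [[0.0036, 0.0026, 0, 0], [0.0046, 0.002, 0, 0], [0.0046, 0.002, 0, 0], [0.0046, 0.002, 0, 0], [0.0046, 0.002, 0, 0]]}}

```text
time: 3.2
tcp_pos: [0.4687, -0.057, 0.1189]
ee_rot: [0.692, -0.691, -0.148, 0.148]
force: [-4.6, 4.1, 1.5]
opening: 0.12
```

```bash
python3 -c "
from st import *
st()"
```

```text
t 3.2 tcp [ 0.4687 -0.057   0.1189] jaw yaw deg 114.17 tooly [-0.002  0.002 -1.   ] q6 -0.544
local x,y [-0.0819 -0.0023] force loc [-2.54  5.62  1.47] tq [ 0.93  0.86 -0.03] open 0.12
```

{"method": "carry_out", "body": {"moves": [[0.0032, 0.0025, 0, 0], [0.0036, 0.0016, 0, 0], [0.0027, 0.0012, 0, 0], [0.0018, 0.0008, 0, 0], [0, 0, 0, 0]]}}

```text
time: 3.7
tcp_pos: [0.4808, -0.0514, 0.1189]
ee_rot: [0.692, -0.691, -0.148, 0.148]
force: [-3.1, 4.4, 0.7]
opening: 0.117
```

```bash
python3 -c "
from st import *
st()"
```

```text
t 3.7 tcp [ 0.4808 -0.0514  0.1189] jaw yaw deg 114.16 tooly [ 0.     0.001 -1.   ] q6 -0.529
local x,y [-0.0685 -0.0021] force loc [-1.01  5.3   0.66] tq [ 0.87  0.63 -0.01] open 0.117
```

{"method": "carry_out", "body": {"moves": [[0.0018, 0.0008, 0, 0], [0.0018, 0.0008, 0, 0], [0.0018, 0.0008, 0, 0], [0, 0, 0, 0], [0, 0, 0, 0]]}}

```text
time: 4.2
tcp_pos: [0.486, -0.049, 0.1189]
ee_rot: [0.692, -0.691, -0.148, 0.148]
force: [-2.8, 3.9, 1.0]
opening: 0.123
```

```bash
python3 -c "
from st import *
st()"
```

```text
t 4.2 tcp [ 0.486  -0.049   0.1189] jaw yaw deg 114.15 tooly [ 0.     0.001 -1.   ] q6 -0.523
local x,y [-0.0628 -0.0021] force loc [-0.93  4.74  1.03] tq [0.86 0.6  0.02] open 0.123
```

{"method": "carry_out", "body": {"moves": [[0.0018, 0.0008, 0, 0], [0.0018, 0.0008, 0, 0], [0.0018, 0.0008, 0, 0], [0, 0, 0, 0], [0, 0, 0, 0]]}}

```text
time: 4.7
tcp_pos: [0.4865, -0.0487, 0.1187]
ee_rot: [-0.691, 0.692, 0.144, -0.151]
force: [-15.5, -2.2, 10.8]
opening: 0.117
```

```bash
python3 -c "
from st import *
st()"
```

```text
t 4.7 tcp [ 0.4865 -0.0487  0.1187] jaw yaw deg 114.06 tooly [-0.009 -0.004 -1.   ] q6 -0.517
local x,y [-0.0622 -0.002 ] force loc [-15.07   4.33  10.81] tq [-0.51  3.17  0.03] open 0.117
```

{"method": "carry_out", "body": {"moves": [[-0.0018, -0.0008, 0, 0], [-0.0018, -0.0008, 0, 0], [0, 0, 0, 0], [0, 0, 0, 0], [0, 0, 0, 0]]}}

```text
time: 5.2
tcp_pos: [0.4864, -0.0488, 0.1188]
ee_rot: [0.692, -0.691, -0.147, 0.149]
force: [-6.4, 1.9, 2.9]
opening: 0.117
```

```bash
python3 -c "
from st import *
st()"
```

```text
t 5.2 tcp [ 0.4864 -0.0488  0.1188] jaw yaw deg 114.11 tooly [-0.002 -0.    -1.   ] q6 -0.521
local x,y [-0.0624 -0.0021] force loc [-5.03  4.35  2.92] tq [0.51 1.42 0.01] open 0.117
```

{"method": "carry_out", "body": {"moves": [[0, 0, 0, 0], [0, 0, 0, 0], [0, 0, 0, 0], [0, 0, 0.02, 0], [0, 0, 0.04, 0]], "grip": 0.3}}

```text
time: 5.7
tcp_pos: [0.4858, -0.0489, 0.1767]
ee_rot: [0.692, -0.691, -0.146, 0.15]
force: [1.0, -0.1, -0.1]
opening: 0.355
```

```bash
python3 -c "
from st import *
st()"
```

```text
t 5.7 tcp [ 0.4858 -0.0489  0.1767] jaw yaw deg 114.12 tooly [-0.006  0.    -1.   ] q6 -0.521
local x,y [-0.0629 -0.0019] force loc [ 0.88 -0.55 -0.15] tq [-0.   -0.05  0.02] open 0.355
```

{"method": "carry_out", "body": {"moves": [[0, 0, 0.02, -0.14], [0.004, 0.008, 0.005, -0.14], [0.004, 0.008, 0, -0.14], [0.004, 0.008, 0, -0.14], [0.004, 0.008, 0, -0.14]], "grip": -0.2}}

```text
time: 6.2
tcp_pos: [0.5046, -0.0168, 0.2043]
ee_rot: [-0.7, 0.7, -0.1, 0.101]
force: [-1.4, 1.0, -0.5]
opening: 0.604
```

{"method": "carry_out", "body": {"moves": [[0.004, 0.008, 0, -0.14], [0.004, 0.008, 0, -0.14], [0.004, 0.008, 0, -0.14], [0.004, 0.008, 0, -0.14], [0.0035, 0.0105, 0, -0.14]]}}

```text
time: 6.7
tcp_pos: [0.5241, 0.0257, 0.2041]
ee_rot: [0.623, -0.623, 0.334, -0.335]
force: [0.4, 0.1, 0.3]
opening: 0.6
```

```bash
python3 - <<'E'
from st import *
for n,o in(("top",(240,175)),("side",(190,160))):
    im=ctrl.get_image(n)[:,:,::-1]; cv2.imwrite(f"pics/{n}2raw.png",im);cv2.imwrite(f"pics/{n}2.png",cv2.resize(im[o[1]:o[1]+120,o[0]:o[0]+160],None,fx=5,fy=5,interpolation=cv2.INTER_CUBIC))
st()
E
```

```text
t 6.8 tcp [0.5241 0.0264 0.204 ] jaw yaw deg 34.01 tooly [ 0.002 -0.    -1.   ] q6 1.028
local x,y [0.003 0.051] force loc [0.64 0.15 0.58] tq [ 0.03 -0.05  0.  ] open 0.599
```

View pics/side2.png

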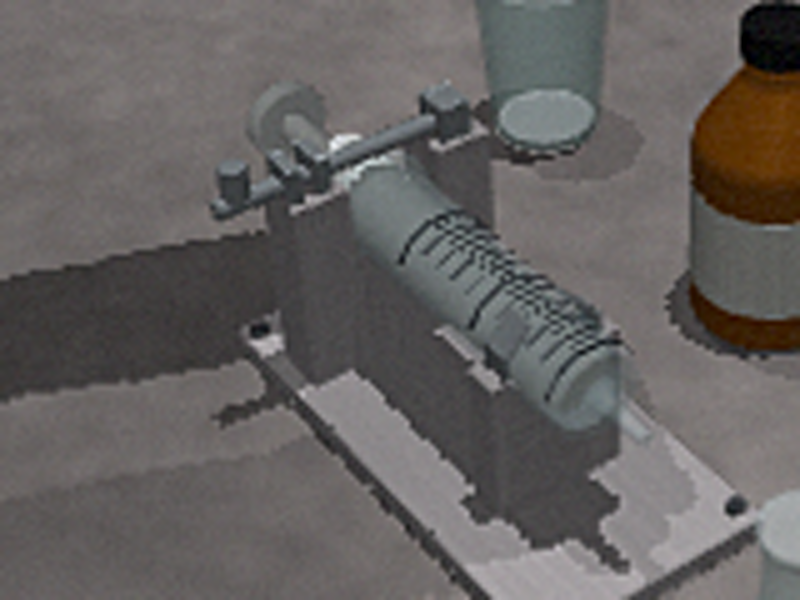

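View pics/top2.png

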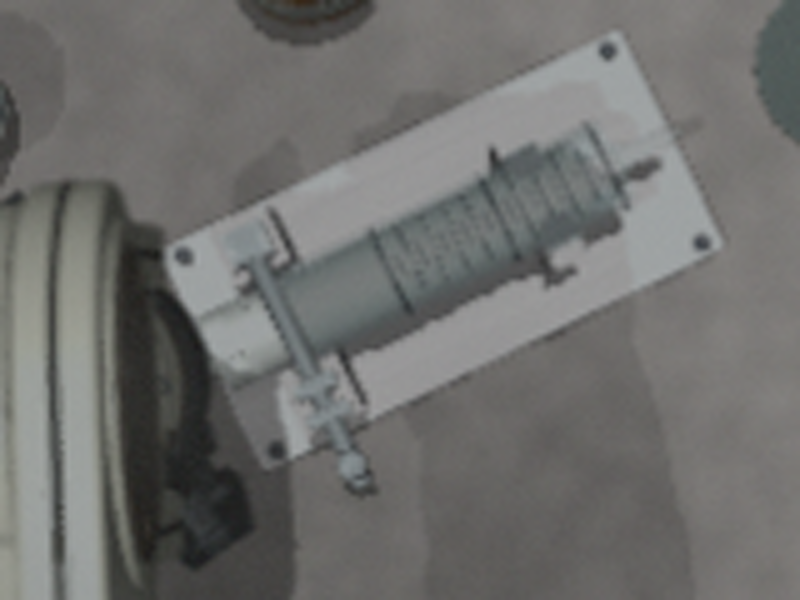

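```bash
python3 - <<'E'
from fit import *
from scipy.ndimage import map_coordinates
p=np.load("p.npy")
g=cv2.cvtColor(cv2.imread("pics/top0.png"),cv2.COLOR_BGR2GRAY).astype(float)
def prof(xs,y,z,n="top",g=g):
    uv=np.array([proj(n,W(p,(x,y,z)))[0] for x in xs]); return map_coordinates(g,[uv[:,1],uv[:,0]],order=1)
xs=np.arange(-.026,.0261,.001)
for lab,ys in(("neck",np.arange(.040,.064,.004)),("body",np.arange(.012,.028,.004)),("disc",[.074,.077])):
  for y in ys:
    v=prof(xs,y,.0794); print(lab,round(y,3),v[::2].astype(int).tolist())
E
```

```text
[ 0.5424 -0.0213  0.4235  0.04   -0.1079 -0.003   0.0514]
[[-1.5, 0.1], [0.5, -0.6], [2.0, 1.6], [-1.1, 1.0], [-0.4, -1.5], [2.0, 1.5], [1.1, -0.8], [-0.1, 0.6], [0.6, 0.2], [-0.1, 0.0], [-0.4, 0.2], [0.9, 0.3], [-0.5, 0.7], [1.7, 0.8]]
neck 0.04 [105, 106, 107, 106, 104, 88, 69, 66, 64, 74, 114, 147, 157, 157, 153, 151, 141, 108, 107, 109, 110, 110, 108, 107, 105, 105, 106]
neck 0.044 [103, 105, 105, 107, 102, 77, 62, 62, 63, 71, 112, 148, 157, 159, 159, 155, 136, 102, 98, 98, 98, 102, 105, 104, 106, 106, 106]
neck 0.048 [102, 103, 105, 106, 106, 95, 72, 62, 62, 71, 111, 149, 158, 158, 158, 154, 134, 104, 96, 96, 97, 103, 107, 107, 107, 106, 107]
neck 0.052 [103, 102, 103, 105, 104, 92, 71, 63, 63, 74, 111, 149, 159, 159, 158, 155, 132, 104, 97, 97, 100, 104, 109, 109, 109, 108, 109]
neck 0.056 [103, 102, 103, 104, 104, 100, 75, 71, 72, 81, 113, 147, 157, 158, 158, 156, 133, 106, 104, 107, 108, 109, 109, 110, 110, 111, 112]
neck 0.06 [104, 103, 105, 105, 105, 98, 76, 73, 74, 81, 117, 149, 158, 158, 158, 155, 136, 101, 104, 106, 108, 107, 110, 111, 111, 112, 113]
body 0.012 [161, 154, 134, 120, 107, 97, 111, 132, 147, 156, 159, 160, 160, 161, 161, 161, 160, 160, 156, 146, 136, 131, 127, 136, 141, 156, 159]
body 0.016 [159, 150, 111, 102, 100, 99, 113, 132, 147, 156, 159, 160, 160, 159, 159, 160, 159, 160, 159, 155, 144, 134, 139, 161, 161, 160, 160]
body 0.02 [157, 148, 107, 103, 99, 97, 112, 131, 147, 156, 158, 149, 155, 160, 160, 159, 159, 160, 160, 155, 143, 129, 136, 158, 160, 161, 160]
body 0.024 [157, 141, 108, 102, 99, 94, 112, 132, 146, 155, 159, 150, 157, 159, 160, 160, 160, 160, 159, 155, 143, 129, 140, 158, 160, 161, 160]
disc 0.074 [101, 72, 73, 73, 81, 103, 121, 123, 136, 129, 128, 126, 127, 133, 126, 131, 124, 118, 126, 121, 119, 113, 103, 109, 109, 109, 109]
disc 0.077 [105, 97, 95, 98, 86, 111, 133, 145, 154, 157, 158, 157, 157, 158, 156, 157, 157, 156, 156, 151, 139, 123, 101, 104, 111, 111, 111]
```

```bash
python3 - <<'E' | tail -n +3
from fit import *
from scipy.ndimage import map_coordinates
p=np.load("p.npy")
g=cv2.cvtColor(cv2.imread("pics/top0.png"),cv2.COLOR_BGR2GRAY).astype(float)
def P2(x,ys,z):
    uv=np.array([proj("top",W(p,(x,y,z)))[0] for y in ys]); return map_coordinates(g,[uv[:,1],uv[:,0]],order=1)
ys=np.arange(.062,.092,.001)
for x in(-.003,0,.003): print("disc z.0974",[(round(y,3),int(v)) for y,v in zip(ys,P2(x,ys,.0974))])
ys=np.arange(.02,.045,.001)
for x in (-.012,.012): print("body z~.091",[(round(y,3),int(v)) for y,v in zip(ys,P2(x,ys,.091))])
ys=np.arange(-.165,-.125,.001)
for x in (-.008,0.,.008): print("inner z.0964",[(round(y,3),int(v)) for y,v in zip(ys,P2(x,ys,.0955))])
ys=np.arange(-.155,-.04,.001)
print("marks",[(round(y,3),int(v)) for y,v in zip(ys,P2(0,ys,.1005))])
E
```

```text
disc z.0974 [(np.float64(0.062), 157), (np.float64(0.063), 157), (np.float64(0.064), 157), (np.float64(0.065), 156), (np.float64(0.066), 156), (np.float64(0.067), 156), (np.float64(0.068), 153), (np.float64(0.069), 139), (np.float64(0.07), 116), (np.float64(0.071), 106), (np.float64(0.072), 128), (np.float64(0.073), 149), (np.float64(0.074), 155), (np.float64(0.075), 157), (np.float64(0.076), 158), (np.float64(0.077), 158), (np.float64(0.078), 158), (np.float64(0.079), 156), (np.float64(0.08), 150), (np.float64(0.081), 126), (np.float64(0.082), 108), (np.float64(0.083), 104), (np.float64(0.084), 104), (np.float64(0.085), 105), (np.float64(0.086), 105), (np.float64(0.087), 105), (np.float64(0.088), 106), (np.float64(0.089), 106), (np.float64(0.09), 107), (np.float64(0.091), 107)]
disc z.0974 [(np.float64(0.062), 158), (np.float64(0.063), 158), (np.float64(0.064), 158), (np.float64(0.065), 157), (np.float64(0.066), 157), (np.float64(0.067), 158), (np.float64(0.068), 152), (np.float64(0.069), 140), (np.float64(0.07), 126), (np.float64(0.071), 123), (np.float64(0.072), 133), (np.float64(
[... 8307 characters left out ...]
 (np.float64(-0.066), 114), (np.float64(-0.065), 109), (np.float64(-0.064), 109), (np.float64(-0.063), 113), (np.float64(-0.062), 115), (np.float64(-0.061), 115), (np.float64(-0.06), 114), (np.float64(-0.059), 116), (np.float64(-0.058), 119), (np.float64(-0.057), 117), (np.float64(-0.056), 111), (np.float64(-0.055), 106), (np.float64(-0.054), 108), (np.float64(-0.053), 111), (np.float64(-0.052), 110), (np.float64(-0.051), 105), (np.float64(-0.05), 101), (np.float64(-0.049), 101), (np.float64(-0.048), 106), (np.float64(-0.047), 113), (np.float64(-0.046), 118), (np.float64(-0.045), 119), (np.float64(-0.044), 120), (np.float64(-0.043), 121), (np.float64(-0.042), 121), (np.float64(-0.041), 120)]
```

{"method": "carry_out", "body": {"moves": [[-0.0027, 0, -0.02, -0.083], [0, 0, -0.02, -0.083], [0, 0, -0.02, 0], [0, 0, -0.02, 0], [0, 0, -0.02, 0]]}}

```text
time: 7.3
tcp_pos: [0.5208, 0.025, 0.1033]
ee_rot: [0.595, -0.595, 0.382, -0.383]
force: [0.3, -0.4, -0.8]
opening: 0.6
```

```bash
python3 -c "
from st import *
st()"
```

```text
t 7.3 tcp [0.5208 0.025  0.1033] jaw yaw deg 24.58 tooly [ 0.001 -0.001 -1.   ] q6 1.19
local x,y [-0.0007  0.0511] force loc [ 0.16 -0.48 -0.8 ] tq [-0.03  0.01 -0.05] open 0.6
```

{"method": "carry_out", "body": {"moves": [[0.0011, 0.0009, -0.01, 0], [0, 0, -0.01, 0], [0, 0, -0.01, 0], [0, 0, -0.008, 0], [0, 0, -0.004, 0]]}}

```text
time: 7.8
tcp_pos: [0.5213, 0.0265, 0.0612]
ee_rot: [-0.594, 0.595, -0.383, 0.383]
force: [0.1, 0.7, 0.1]
opening: 0.605
```

```bash
python3 - <<'E'
from st import *
st()
for n,o in(("side",(190,130)),):
    im=ctrl.get_image(n)[:,:,::-1]; cv2.imwrite(f"pics/{n}3raw.png",im);cv2.imwrite(f"pics/{n}3.png",cv2.resize(im[o[1]:o[1]+120,o[0]:o[0]+160],None,fx=5,fy=5,interpolation=cv2.INTER_CUBIC))
E
```

```text
t 7.8 tcp [0.5213 0.0265 0.0612] jaw yaw deg 24.42 tooly [-0. -0. -1.] q6 1.195
local x,y [0.0005 0.0522] force loc [0.4  0.54 0.06] tq [ 0.    0.03 -0.01] open 0.605
```

View pics/side3.png

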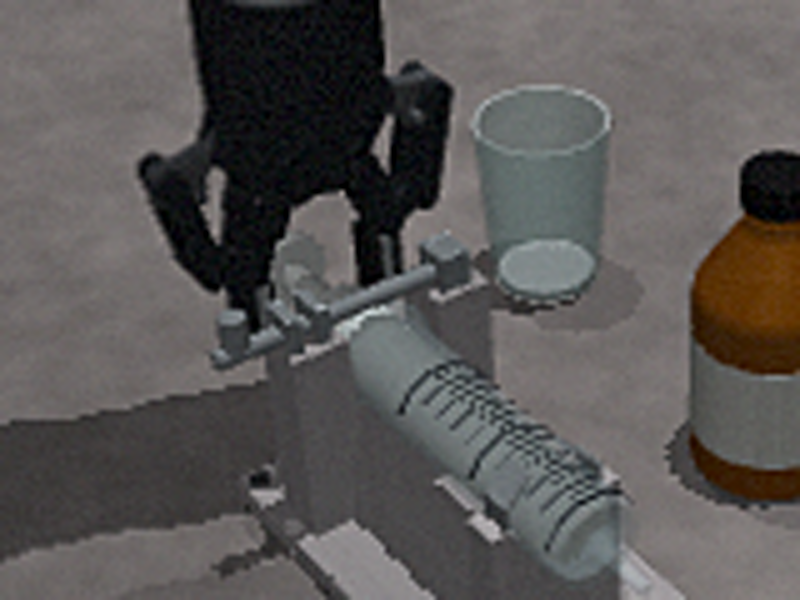

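{"method": "carry_out", "body": {"moves": [[0, 0, 0, 0], [0, 0, 0, 0], [0, 0, 0, 0], [0, 0, 0, 0], [0, 0, 0, 0]], "grip": 0.6, "squeeze": 20}}

```text
time: 8.35
tcp_pos: [0.5216, 0.0266, 0.0621]
ee_rot: [0.595, -0.594, 0.383, -0.383]
force: [-0.6, 0.4, 0.2]
opening: 0.198
```

```bash
python3 -c "
from st import *
st()"
```

```text
t 8.35 tcp [0.5216 0.0266 0.0621] jaw yaw deg 24.41 tooly [ 0.  0. -1.] q6 1.196
local x,y [0.0008 0.0522] force loc [-0.32  0.63  0.22] tq [-0.02 -0.01  0.02] open 0.198
```

{"method": "carry_out", "body": {"moves": [[0, 0, 0, 0], [0, 0, 0, 0], [0, 0, 0, 0], [0, 0, 0, 0], [0, 0, 0, 0]], "grip": 0.64}}

```text
time: 8.85
tcp_pos: [0.5214, 0.0266, 0.0618]
ee_rot: [-0.594, 0.594, -0.383, 0.383]
force: [-0.3, -0.4, -0.5]
opening: 0.182
```

```bash
python3 -c "
from st import *
st()"
```

```text
t 8.85 tcp [0.5214 0.0266 0.0618] jaw yaw deg 24.41 tooly [-0. -0. -1.] q6 1.196
local x,y [0.0005 0.0523] force loc [-0.48 -0.21 -0.5 ] tq [-0.07  0.1   0.01] open 0.182
```

{"method": "carry_out", "body": {"moves": [[0, 0, 0, 0], [0, 0, 0, 0], [0, 0, 0, 0], [0, 0, 0, 0], [0, 0, 0, 0]], "grip": 0.67}}

```text
time: 9.35
tcp_pos: [0.5214, 0.0266, 0.0618]
ee_rot: [-0.594, 0.594, -0.383, 0.383]
force: [-1.7, -0.1, 1.5]
opening: 0.164
```

```bash
python3 -c "
from st import *
st()"
```

```text
t 9.35 tcp [0.5214 0.0266 0.0618] jaw yaw deg 24.4 tooly [-0.  0. -1.] q6 1.196
local x,y [0.0006 0.0523] force loc [-1.58  0.65  1.48] tq [-0.08  0.23  0.05] open 0.164
```

{"method": "carry_out", "body": {"moves": [[0, 0, 0, 0], [0, 0, 0, 0], [0, 0, 0, 0], [0, 0, 0, 0], [0, 0, 0, 0]], "grip": 0.69}}

```text
time: 9.85
tcp_pos: [0.5214, 0.0266, 0.0618]
ee_rot: [-0.594, 0.594, -0.383, 0.383]
force: [-1.6, -1.2, 0.9]
opening: 0.159
```

```bash
python3 -c "
from st import *
st()"
```

```text
t 9.85 tcp [0.5214 0.0266 0.0618] jaw yaw deg 24.41 tooly [-0.  0. -1.] q6 1.196
local x,y [0.0005 0.0523] force loc [-1.98 -0.44  0.95] tq [-0.1   0.3  -0.09] open 0.159
```

{"method": "carry_out", "body": {"moves": [[-0.0005, -0.0002, 0, 0], [0, 0, 0, 0], [0, 0, 0, 0], [0, 0, 0, 0], [0, 0, 0, 0]]}}

```text
time: 10.35
tcp_pos: [0.5212, 0.0265, 0.0619]
ee_rot: [0.595, -0.594, 0.383, -0.383]
force: [-0.9, 0.1, 0.3]
opening: 0.154
```

```bash
python3 -c "
from st import *
st()"
```

```text
t 10.35 tcp [0.5212 0.0265 0.0619] jaw yaw deg 24.41 tooly [ 0.  0. -1.] q6 1.195
local x,y [0.0003 0.0522] force loc [-0.8   0.51  0.29] tq [0.06 0.02 0.02] open 0.154
```

{"method": "carry_out", "body": {"moves": [[0, 0, 0, 0], [0, 0, 0, 0], [0, 0, 0, 0], [0, 0, 0, 0], [0, 0, 0, 0]], "grip": 0.71}}

```text
time: 10.85
tcp_pos: [0.5211, 0.0264, 0.0619]
ee_rot: [0.594, -0.594, 0.383, -0.383]
force: [0.2, 0.9, 1.4]
opening: 0.159
```

```bash
python3 -c "
from st import *
st()"
```

```text
t 10.85 tcp [0.5211 0.0264 0.0619] jaw yaw deg 24.41 tooly [ 0.  0. -1.] q6 1.195
local x,y [0.0002 0.0522] force loc [0.5  0.74 1.35] tq [ 0.06 -0.03 -0.01] open 0.159
```

{"method": "carry_out", "body": {"moves": [[0, 0, 0, 0], [0, 0, 0, 0], [0, 0, 0, 0], [0, 0, 0, 0], [0, 0, 0, 0]], "grip": 0.8}}

```text
time: 11.35
tcp_pos: [0.5211, 0.0264, 0.0619]
ee_rot: [0.594, -0.594, 0.383, -0.383]
force: [0.8, 1.0, 0.8]
opening: 0.155
```

```bash
python3 -c "
from st import *
st()"
```

```text
t 11.35 tcp [0.5211 0.0264 0.0619] jaw yaw deg 24.41 tooly [ 0. -0. -1.] q6 1.195
local x,y [0.0001 0.0522] force loc [1.09 0.58 0.78] tq [ 0.14 -0.13  0.  ] open 0.155
```

{"method": "carry_out", "body": {"moves": [[-0.0004, 0.0009, 0, 0], [-0.0004, 0.0009, 0, 0], [-0.0004, 0.0009, 0, 0], [-0.0004, 0.0009, 0, 0], [-0.0004, 0.0009, 0, 0]], "grip": 1}}

```text
time: 11.85
tcp_pos: [0.5189, 0.0309, 0.0618]
ee_rot: [-0.594, 0.594, -0.383, 0.383]
force: [0.8, -0.5, 0.3]
opening: 0.155
```

```bash
python3 -c "
from st import *
st()"
```

```text
t 11.85 tcp [0.5189 0.0309 0.0618] jaw yaw deg 24.41 tooly [-0. -0. -1.] q6 1.204
local x,y [0.0001 0.0572] force loc [ 0.56 -0.76  0.34] tq [-0.26 -0.1  -0.07] open 0.155
```

{"method": "carry_out", "body": {"moves": [[-0.0008, 0.0018, 0, 0], [-0.0008, 0.0018, 0, 0], [-0.0008, 0.0018, 0, 0], [-0.0008, 0.0018, 0, 0], [-0.0008, 0.0018, 0, 0]]}}

```text
time: 12.35
tcp_pos: [0.5148, 0.0401, 0.0618]
ee_rot: [-0.594, 0.594, -0.383, 0.383]
force: [0.2, -0.4, 0.2]
opening: 0.157
```

```bash
python3 -c "
from st import *
st()"
```

```text
t 12.35 tcp [0.5148 0.0401 0.0618] jaw yaw deg 24.42 tooly [-0.  0. -1.] q6 1.222
local x,y [0.0001 0.0673] force loc [ 0.04 -0.45  0.21] tq [-0.22 -0.1  -0.01] open 0.157
```

{"method": "carry_out", "body": {"moves": [[-0.0008, 0.0018, 0, 0], [-0.0008, 0.0018, 0, 0], [-0.0008, 0.0018, 0, 0], [-0.0008, 0.0018, 0, 0], [-0.0008, 0.0018, 0, 0]]}}

```text
time: 12.85
tcp_pos: [0.5109, 0.0491, 0.0618]
ee_rot: [-0.594, 0.594, -0.383, 0.383]
force: [1.0, -0.7, -0.6]
opening: 0.153
```

```bash
python3 -c "
from st import *
st()"
```

```text
t 12.85 tcp [0.5109 0.0491 0.0618] jaw yaw deg 24.41 tooly [-0.  0. -1.] q6 1.241
local x,y [0.0002 0.0771] force loc [ 0.58 -1.04 -0.61] tq [-0.14 -0.05 -0.  ] open 0.153
```

Forces stay low. There are 13 mm left: I'll draw about 9 mm, then slow down over the last 4 mm.

{"method": "carry_out", "body": {"moves": [[-0.0008, 0.0018, 0, 0], [-0.0008, 0.0018, 0, 0], [-0.0008, 0.0018, 0, 0], [-0.0006, 0.0014, 0, 0], [-0.0006, 0.0012, 0, 0]]}}

```text
time: 13.35
tcp_pos: [0.5073, 0.057, 0.0618]
ee_rot: [-0.594, 0.594, -0.383, 0.383]
force: [-0.1, -0.6, -0.5]
opening: 0.154
```

{"method": "carry_out", "body": {"moves": [[-0.0006, 0.0012, 0, 0], [-0.0006, 0.0012, 0, 0], [-0.0004, 0.0009, 0, 0], [0, 0.0004, 0, 0], [0, 0, 0, 0]]}}

```text
time: 13.85
tcp_pos: [0.5056, 0.0607, 0.0618]
ee_rot: [-0.594, 0.594, -0.383, 0.383]
force: [-0.4, -0.6, -0.1]
opening: 0.153
```

```bash
python3 - <<'E'
from st import *
st()
for n,o in(("top",(240,175)),("side",(190,130)),):
    im=ctrl.get_image(n)[:,:,::-1]; cv2.imwrite(f"pics/{n}4raw.png",im);cv2.imwrite(f"pics/{n}4.png",cv2.resize(im[o[1]:o[1]+120,o[0]:o[0]+160],None,fx=5,fy=5,interpolation=cv2.INTER_CUBIC))
E
```

```text
t 13.85 tcp [0.5056 0.0607 0.0618] jaw yaw deg 24.41 tooly [-0.  0. -1.] q6 1.264
local x,y [0.0002 0.0898] force loc [-0.57 -0.39 -0.06] tq [-0.14  0.03 -0.  ] open 0.153
```

View pics/side4.png

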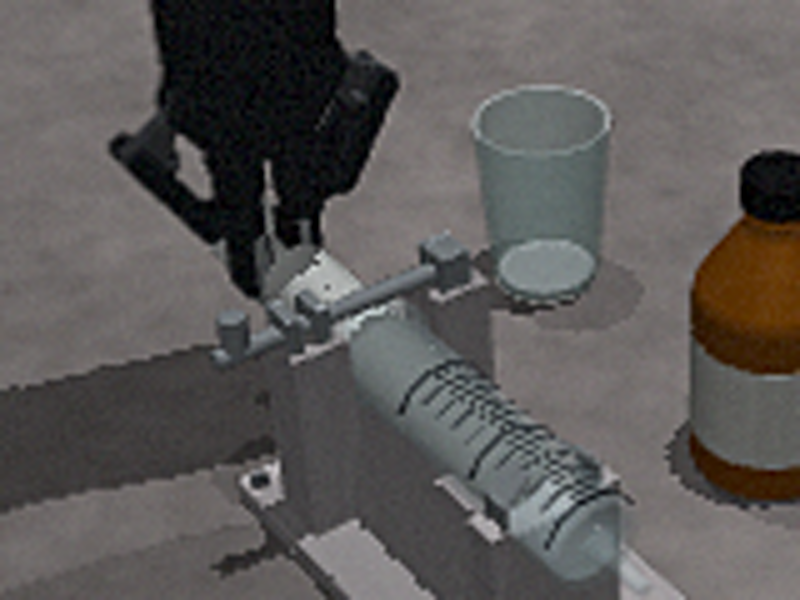

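View pics/top4.png

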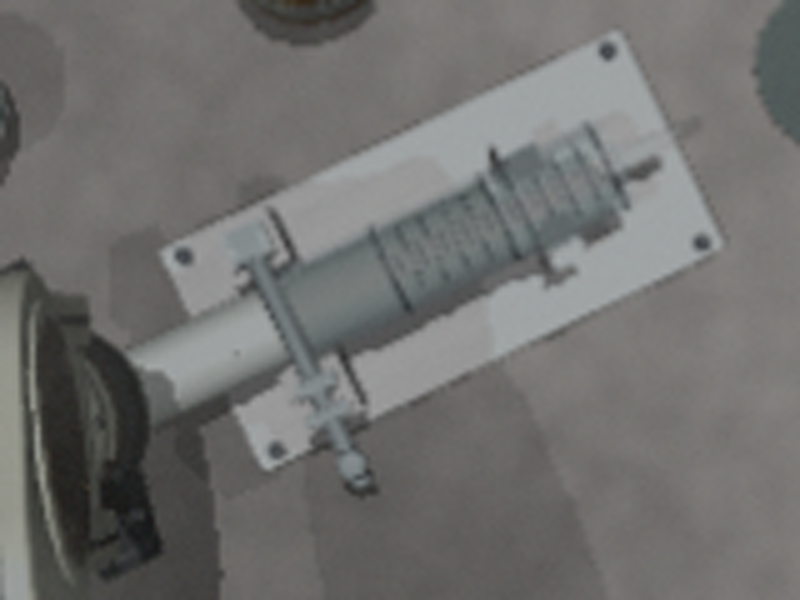

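```bash
python3 - <<'E'
import cv2,numpy as np
a=cv2.imread("pics/top4raw.png")[190:250,290:372];b=cv2.imread("pics/top2raw.png")[190:250,290:372]
k=6
A=cv2.resize(a,None,fx=k,fy=k,interpolation=cv2.INTER_CUBIC);B=cv2.resize(b,None,fx=k,fy=k,interpolation=cv2.INTER_CUBIC)
z=np.vstack([A[:290],B[:290]]); cv2.imwrite("pics/cmp.png",cv2.convertScaleAbs(z,alpha=1.5,beta=-30))
a=cv2.imread("pics/side4raw.png")[190:255,265:325];b=cv2.imread("pics/side0.png")[190:255,265:325]
cv2.imwrite("pics/cmps.png",np.hstack([cv2.resize(x,None,fx=6.5,fy=6.5,interpolation=cv2.INTER_CUBIC) for x in(a,b)]))
E
```

```text
(no output)
```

View pics/cmp.png

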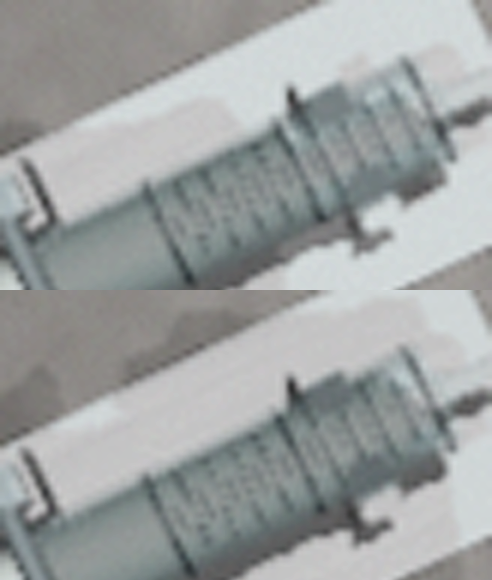

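View pics/cmps.png

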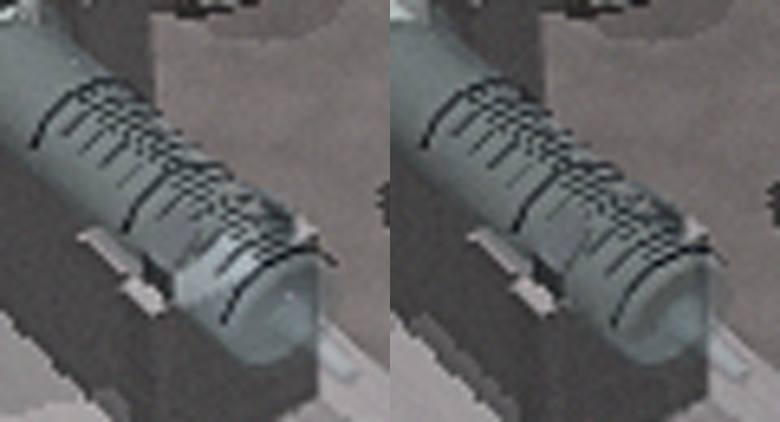

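```bash
python3 - <<'E' | tail -n +3
from fit import *
from scipy.ndimage import map_coordinates
p=np.load("p.npy")
G={k:cv2.cvtColor(cv2.imread(f"pics/{k}.png"),cv2.COLOR_BGR2GRAY).astype(float) for k in("top4raw","top2raw","top0","side4raw","side0")}
def pr(k,x,ys,z):
    n=k[:3] if k[0]=="t" else "side"
    uv=np.array([proj(n,W(p,(x,y,z)))[0] for y in ys]); return map_coordinates(G[k],[uv[:,1],uv[:,0]],order=1)
ys=np.arange(-.125,-.08,.001)
for x in(-.012,-.008,-.004,0,.004,.008,.012):
    z=.0794+np.sqrt(.017**2-x*x)
    print("top",x,[(int(round(-y*1000)),int(d)) for y,d in zip(ys,pr("top4raw",x,ys,z)-pr("top0",x,ys,z)) if True][:])
ys=np.arange(-.15,-.08,.002)
for x in(-.016,-.014,-.01):
    z=.0794+np.sqrt(.017**2-x*x)
    print("side",x,[(int(round(-y*1000)),int(d)) for y,d in zip(ys,pr("side4raw",x,ys,z)-pr("side0",x,ys,z))])
E
```

```text
top -0.012 [(125, 1), (124, 1), (123, 1), (122, 1), (121, 0), (120, 0), (119, 0), (118, 1), (117, 1), (116, 0), (115, 1), (114, 3), (113, 4), (112, 5), (111, 6), (110, 3), (109, 0), (108, 1), (107, 5), (106, 8), (105, 10), (104, 10), (103, 7), (102, 4), (101, 0), (100, -4), (99, -5), (98, -4), (97, -2), (96, 0), (95, 1), (94, 0), (93, 0), (92, 0), (91, 1), (90, 1), (89, 1), (88, 0), (87, 0), (86, 0), (85, 0), (84, 1), (83, 1), (82, 0), (81, 0)]
top -0.008 [(125, 4), (124, 4), (123, 4), (122, 4), (121, 4), (120, 4), (119, 4), (118, 4), (117, 4), (116, 3), (115, 4), (114, 5), (113, 7), (112, 7), (111, 6), (110, 3), (109, 0), (108, 0), (107, 3), (106, 6), (105, 7), (104, 8), (103, 7), (102, 7), (101, 5), (100, 3), (99, 2), (98, 2), (97, 3), (96, 2), (95, 1), (94, 1), (93, 2), (92, 2), (91, 2), (90, 1), (89, 2), (88, 2), (87, 1), (86, 0), (85, 0), (84, 1), (83, 1), (82, -1), (81, -4)]
top -0.004 [(125, 5), (124, 5), (123, 5), (122, 5), (121, 5), (120, 5), (119, 5), (118, 4), (117, 4), (116, 5), (115, 5), (114, 6), (113, 6), (112, 5), (111, 4), (110, 3), (109, 0), (108, -1), (107, 0), (10
[... 2427 characters left out ...]
146, -4), (144, -5), (142, 17), (140, 20), (138, 29), (136, 46), (134, 46), (132, 45), (130, 47), (128, 46), (126, 40), (124, 14), (122, 1), (120, 3), (118, 4), (116, 5), (114, 7), (112, 5), (110, 4), (108, 6), (106, 6), (104, 3), (102, 0), (100, 7), (98, 8), (96, 11), (94, 6), (92, 5), (90, 1), (88, 5), (86, 6), (84, 4), (82, 6)]
side -0.01 [(150, 12), (148, 16), (146, 26), (144, 9), (142, 34), (140, 50), (138, 43), (136, 18), (134, 30), (132, 41), (130, 44), (128, 33), (126, 9), (124, -1), (122, 1), (120, 5), (118, 7), (116, 8), (114, 1), (112, 3), (110, 7), (108, 7), (106, -3), (104, -3), (102, 4), (100, 11), (98, 8), (96, 3), (94, 3), (92, 8), (90, 9), (88, 9), (86, 4), (84, 5), (82, 7)]
```

```bash
python3 - <<'E'
from st import *
st()
print(ctrl.hand_in())
st()
E
```

```text
t 13.95 tcp [0.5057 0.0607 0.0618] jaw yaw deg 24.41 tooly [-0.  0. -1.] q6 1.264
local x,y [0.0003 0.0898] force loc [-0.11 -0.22 -0.43] tq [-0.05  0.01 -0.01] open 0.152
the job is handed in; nothing more can be done
None
the job is handed in; nothing more can be done
```

The bolt is home, the plunger is drawn to the 50 mL line, and the arm is still gripping it there. I handed the job in at about 14 s; no verdict is reported.

**Bolt:** I gripped the knob and pushed it about 44 mm until it met a hard stop, at about 15 N. The last pictures show its tip in the keeper staple.

**Plunger:** I centred the jaws on the neck by feel and gripped it with 20 N. I then drew it straight out about 37.5 mm, with roughly 1 N or less showing at the wrist while it moved.

**Final reading:** In the top view the plunger's inner face is within about 1 mm of the 50 mL line. The arm's own position agrees: the neck is 90 mm beyond the mouth, as it should be at 50 mL. At hand-in the arm was at rest, with wrist forces under 0.5 N.

**Disagreements and limits:**
- My camera fit of the holder was off by up to 2 pixels (about 4 mm) at the base corners.
- The side view was too distorted by the glass to confirm the reading, so I relied on the top view and arm travel.
- I judged by eye that the barrel and the bottle and beaker had not moved; I did not measure them. The flask was outside my last close-up views.

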